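Prop the wire feeder's hood open

ROBOT

A 6-joint arm with a two-finger parallel gripper is mounted at the origin on a cart in front of the work surface, level with it; the furniture and walls round the work are solid. World frame = base frame: x ahead of the robot, y to its left, z up, the work surface at z = 0. Lengths are in m, angles in rad, forces in N, time in s.
With the tool pointing down it reaches from about 0.425 to 1.125 m from the base axis. Payload 14.9 kg.
Tool frame: the origin (TCP) lies midway between the tips of the shut fingers; the grasp point (between the pads) lies 19 mm behind it (arm.hold_point_z is the distance from the TCP to the grasp point, in m); z points along the fingers, y is the direction in which the jaws open and shut (so a half turn about z gives the same grasp; the last joint's range is limited). The gripper opens to 91 mm and grips with 3 to 60 N. Pads are 32 mm wide; open, the fingers measure 118 mm over their backs; the gripper's body (76 mm by 178 mm) begins 60 mm behind the grasp point.
Start: joints at [1.225, 0.379, 1.734, -0, 1.028, -0.033], TCP at [0.215, 0.666, 0.214] pointing down, gripper open.
Joint ranges: [-2.77, 2.77], [-0.74, 2.19], [0, 2.66], [-1.06, 4.2], [0.31, 2.87], [-3.08, 3.08]. Speed limits (rad/s): [1.89, 1.89, 2.39, 3.14, 3.14, 3.14].

INTERFACE

Orientations are given as a unit quaternion [x, y, z, w].
In Python, from rig import arm gives the robot as it stands.
- The arm moves only by the tool move_arm, never from a script. Its argument "series" is a list of rows, each an object of numbers: "jaw": the gripper's target within -1 to 1 (fully open at 1, half-way at 0, shut at -1); "dx", "dy", "dz": the shift along the tool's x, y, z in m; "ax", "ay", "az": the turn, a rotation vector about the tool's x, y, z in degrees. A call has 1 to 10 rows; each row is the pose to reach, as a shift and turn from the pose commanded when the call began, along the tool's axes at that moment; what a row does not reach only later rows make up. A row lasts 1/12 s, in which the tool goes at most 41.7 mm and 7.16 degrees, less where a joint would pass 70% of its speed; a pose out of reach is approached as far as the arm can. A call with a gripper value outside its range is refused whole. The fingers move at their own pace and stop on an object; the grip force is fixed at half the most. Time passes only in rows, so rows that repeat a pose let the fingers close. It gives the time, the measured TCP pose, the force and the opening at its end, in the units of the state.
- arm.sense(): the state, without advancing time (a new reading comes with each control period).
- arm.camera(name): name is "side" or "top" or "wrist"; returns the picture (384x512x3 uint8, blue, green, red); there is no depth.
- arm.calibration(name): a dict with "intrinsics" (3x3 intrinsics, pixels), "k1" (the pictures are not rectified: a ray, as slopes to the right and down, at radius r is drawn at 1 + k1 r^2 times it, then the intrinsics apply), "extrinsics" (4x4, takes a point from camera to world coordinates). Camera axes: x right, y up, looking along -z (the intrinsics and any distortion apply to the point x, -y, -z); pixel columns grow to the right and rows downward; lengths in m; the calibration is good to about 2 mm. A picture is of the moment at which its call begins: read the wrist's pose just before it. calibration takes no time and is no camera call; for the wrist camera it gives the pose at the moment of the call.
- arm.finish_job(): hands the job in, once; it reports no verdict.
The state is a dict: "t": time; "joint_positions": joint angles; "dq": joint speeds; "tau": joint torques, N m; "tool_pos": TCP position; "orientation": TCP orientation; "ft_force": force on the tool from outside, world axes, zero at the start; "wrist_torque": the same for the moment, N m; "opening": opening from 0.0 (shut) to 1.0 (fully open).
Only numpy, scipy, OpenCV 4.12 (cv2) and the standard library are available. Lean on these libraries where they do the work, as an engineer would, in place of code of your own. Each camera call takes 0.05 s, during which the arm holds its last target.

TASK

The blue hood of the bench wire feeder is standing open on its hinge friction alone. Swing the feeder's prop rod fully up to its stop by the red grip, then let the hood down by its black pull bar until the yellow socket sits on the end of the rod and the rod carries the hood. Do not let the hood fall shut, and leave everything released and still.

Things in the scene. Friction and masses are not known exactly. Their poses are not given: they have to be found in the camera images.
- feeder: Grey open wire feeder case, 160 deep x 220 wide x 85 mm high, fixed on the table, turned up to 15 degrees. Origin: centre of its underside; x away from its front (the front faces the robot), y to its left, z up. The blue hood is hinged along its left rim; the prop rod lies along its front.
- prop (a joint): Hinge of the 8 mm steel prop rod; pivot 70 mm up, at the right end of the case front, axis along the case's x. Value (rad) = elevation of the rod: 0 level, pointing left along the case front; grows as the ball end rises. A stop ends the swing at 1.01, where the rod must stand to meet the socket. Friction keeps it where it is left; 2 to 3 N at the grip moves it.
- hood (a joint): Hinge of the blue hood (160 x 205 x 4 mm, 0.9 kg), axis along the case's left rim, 90 mm up. 0 = shut, pointing right; grows (rad) as it opens, to 1.3. Starts at 1.08 to 1.20, held by friction; 1 to 5 N down on the bar moves it. Below about 0.97 it sinks by itself, to shut, or to rest at about 0.87 if the prop stands at its stop under the socket.
- prop_grip (a point): Centre of the prop's red grip: a cylinder of 16 mm diameter, 54 mm long, along the hinge axis, free all round, 100 mm from the prop's pivot and 60 mm nearer the robot than the rod, which is 20 mm in front of the case. Axes turn with the rod: x as the case's x, y along the rod to its ball end.
- prop_tip (a point): Centre of the 16 mm steel ball on the prop's free end, 174 mm from its pivot. Axes as prop_grip.
- hood_socket (a point): Seat in the yellow socket, where the ball's centre lies when seated: a channel on the hood's front edge, 20 mm in front of the case, 165 mm from the hood's hinge axis, 30 mm wide inside, open with flared lips to 20 mm below the seat on the hood's inner side. Axes turn with the hood: x as the case's x, y along the hood to its hinge, z out of its outer face.
- hood_bar (a point): Middle of the hood's black pull bar: 14 mm diameter, 110 mm long, parallel to the hinge axis, on two stubs 96 mm apart, 40 mm beyond the hood's free edge and 245 mm from the hinge axis. Topmost part of the raised hood: about 310 mm up at the start, 280 mm when propped. Axes as hood_socket.

How it is judged:
By the outcome, as a careful person would: the job done as asked, in the order asked, and still so for the second after the job is handed in, with the robot touching nothing.
It also fails if it takes over 45 s, if anything falls off the work surface, if the arm or the gripper's body presses on something with over 40 N, if the wrist force passes 120 N, or if a joint passes its speed limit or range.

## Working session

There is one attempt and no reset: what is moved stays moved. The work goes in short steps, Python scripts to look and compute and a tool call to move; the robot and the scene stay as the last step left them, time stands still between calls to the robot, and variables do not carry over. Pictures are saved under pics/ and viewed, and the job is handed in when it is done.

Besides the shell and the picture viewer there is one more tool, called in YAML: its name, and indented under it one key for each argument. move_arm: Moves the arm, as the interface text tells. Its arguments: {"type":"object","properties":{"series":{"type":"array","items":{"type":"object","properties":{"jaw":{"type":"number"},"dx":{"type":"number"},"dy":{"type":"number"},"dz":{"type":"number"},"ax":{"type":"number"},"ay":{"type":"number"},"az":{"type":"number"}}}}},"required":["series"]}

```bash
mkdir -p pics; ls; python3 - <<'E'
from rig import arm
import cv2
s=arm.sense(); print(s)
for n in ["side","top","wrist"]:
    c=arm.calibration(n); print(n,c)
    cv2.imwrite(f"pics/{n}0.png",arm.camera(n))
E
```

```text
pics
{'t': 0.0, 'joint_positions': array([ 1.22470803e+00,  3.79395620e-01,  1.73477427e+00,  1.25271027e-05,
        1.02852059e+00, -3.32873026e-02]), 'dq': array([-1.83579275e-04,  6.12581727e-04,  1.30155466e-03, -7.60854875e-05,
        1.86482984e-03, -2.81869548e-04]), 'tau': array([-1.80304909e-03, -7.63758445e+01, -4.34338224e+01,  6.50517340e-02,
        4.25674184e-02, -9.09652522e-05]), 'tool_pos': array([0.21526655, 0.66565997, 0.21330054]), 'orientation': array([ 1.55766825e-01,  9.87793701e-01, -5.38053568e-04, -1.08765331e-04]), 'ft_force': array([0.15466464, 0.10722057, 0.52010109]), 'wrist_torque': array([0.00778499, 0.02459031, 0.0326415 ]), 'opening': 0.9971943478489509}
side {'intrinsics': array([[396.53356584,   0.        , 257.34696356],
       [  0.        , 396.53356584, 199.7418052 ],
       [  0.        ,   0.        ,   1.        ]]), 'k1': -0.11478348374734999, 'extrinsics': array([[ 0.97311478,  0.10725353, -0.20382421,  0.42354161],
       [-0.22912591,  0.36077681, -0.90406936, -0.77170757],
       [-0.02342958,  0.92646466,  0.37565181,  0.3816889 ],

[... 385 characters left out ...]
, -0.01500799],
       [ 0.00237163,  0.20399224,  0.97896963,  0.91097318],
       [ 0.        ,  0.        ,  0.        ,  1.        ]])}
wrist {'intrinsics': array([[335.53861714,   0.        , 249.13138933],
       [  0.        , 335.53861714, 197.42735917],
       [  0.        ,   0.        ,   1.        ]]), 'k1': -0.027919493641047993, 'extrinsics': array([[ 3.07049063e-01, -9.18459666e-01, -2.49304460e-01,
         1.46035019e-01],
       [ 9.51693496e-01,  2.96161039e-01,  8.10439867e-02,
         6.89098435e-01],
       [-6.01364968e-04, -2.62145914e-01,  9.65028061e-01,
         3.83425281e-01],
       [ 0.00000000e+00,  0.00000000e+00,  0.00000000e+00,
         1.00000000e+00]])}
```

View pics/side0.png

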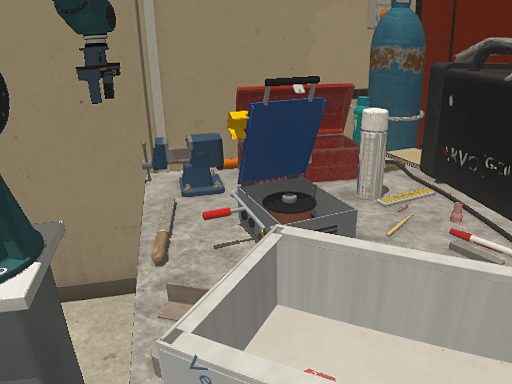

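View pics/top0.png

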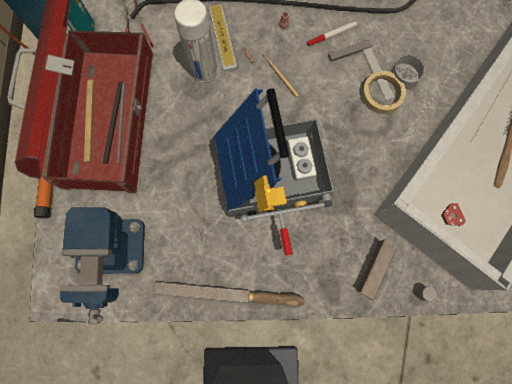

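The side view shows the red grip at about (216,212), the bar at (292,81) and the socket at (238,124). In the top view they are at (286,242), (277,123) and (268,195). Next I'll triangulate them.

```bash
cat > h.py <<'E'
import numpy as np, cv2
from rig import arm
def ray(n,px,c=None):
    c=c or arm.calibration(n); K=c["intrinsics"]
    u=cv2.undistortPoints(np.array([[px]],float),K,np.array([c["k1"],0,0,0.]))[0,0]
    E=c["extrinsics"]; d=E[:3,:3]@np.array([u[0],-u[1],-1.]); return E[:3,3],d/np.linalg.norm(d)
def tri(obs):
    A=np.zeros((3,3));b=np.zeros(3);R=[ray(n,p) for n,p in obs]
    for o,d in R:
        M=np.eye(3)-np.outer(d,d);A+=M;b+=M@o
    X=np.linalg.solve(A,b); return X,[float(np.linalg.norm(np.cross(X-o,d))) for o,d in R]
def proj(n,X):
    c=arm.calibration(n);E=c["extrinsics"];p=E[:3,:3].T@(np.asarray(X)-E[:3,3])
    x,y=p[0]/-p[2],-p[1]/-p[2];f=1+c["k1"]*(x*x+y*y);K=c["intrinsics"]
    return np.array([K[0,0]*x*f+K[0,2],K[1,1]*y*f+K[1,2]])
def mask(img,col,roi):
    h=cv2.cvtColor(img,cv2.COLOR_BGR2HSV); H,S,V=cv2.split(h)
    m={'red':((H<8)|(H>172))&(S>170)&(V>90),'yel':(H>18)&(H<32)&(S>170)&(V>120),'blk':(V<50),'blue':(H>105)&(H<125)&(S>150)}[col]
    o=np.zeros(m.shape,np.uint8);x0,y0,x1,y1=roi;o[y0:y1,x0:x1]=m[y0:y1,x0:x1];
    n,l,st,_=cv2.connectedComponentsWithStats(o); k=1+np.argmax(st[1:,4]);return (l==k).astype(np.uint8)
def ends(m):
    p=np.argwhere(m)[:,::-1].astype(float);c=p.mean(0);u=np.linalg.svd(p-c,full_matrices=False)[2][0]
    t=(p-c)@u;return c,c+u*t.min(),c+u*t.max(),len(p),t.max()-t.min()
E
python3 - <<'E'
from h import *
for n,rois in {'side':{'red':(195,195,235,225),'yel':(222,105,252,142),'blk':(260,70,325,95)},'top':{'red':(275,222,300,260),'yel':(250,172,290,212),'blk':(262,85,292,160)}}.items():
    im=cv2.imread(f'pics/{n}0.png')
    for k,r in rois.items(): print(n,k,[np.round(x,1) for x in ends(mask(im,k,r))])
s=cv2.imread('pics/side0.png');t=cv2.imread('pics/top0.png')
cv2.imwrite('pics/c1.png',np.hstack([cv2.resize(s[65:265,190:370],None,fx=2.2,fy=2.2,interpolation=2),cv2.resize(t[75:275,200:380],None,fx=2.2,fy=2.2,interpolation=2)]))
E
```

```text
side red [array([216.3, 213.3]), array([230. , 210.9]), array([202.8, 215.7]), np.int64(207), np.float64(27.6)]
side yel [array([237.3, 123.4]), array([238.4, 109.4]), array([236. , 138.3]), np.int64(426), np.float64(29.0)]
side blk [array([291.9,  80.6]), array([319.1,  78.8]), array([264.8,  82.3]), np.int64(384), np.float64(54.4)]
top red [array([285.8, 241.5]), array([283.1, 228.4]), array([288.4, 254.1]), np.int64(181), np.float64(26.3)]
top yel [array([268.2, 195.1]), array([255.2, 181.8]), array([280.4, 207.5]), np.int64(673), np.float64(36.0)]
top blk [array([277.4, 123.8]), array([269.7,  88.9]), array([284.6, 156.7]), np.int64(593), np.float64(69.5)]
```

View pics/c1.png

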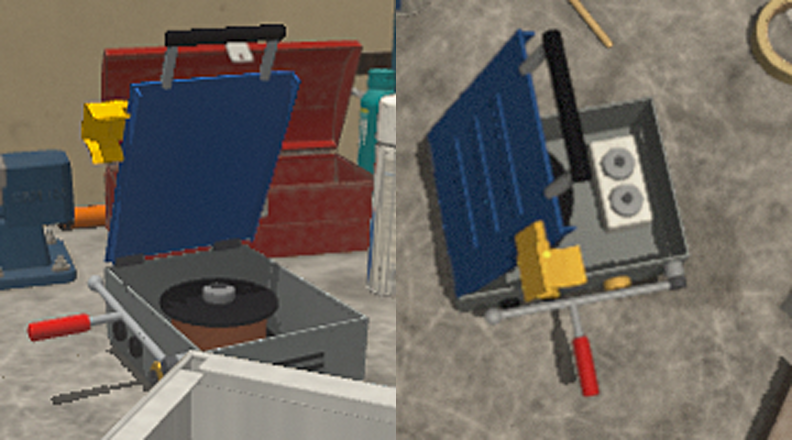

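```bash
python3 - <<'E'
from h import *
g,e=tri([('side',(216.3,213.3)),('top',(285.8,241.5))]);print('grip',g,e)
g1,e=tri([('side',(202.8,215.7)),('top',(288.4,254.1))]);print('near',g1,e)
g2,e=tri([('side',(230,210.9)),('top',(283.1,228.4))]);print('far',g2,e)
b,e=tri([('side',(291.9,80.6)),('top',(277.4,123.8))]);print('bar',b,e)
b1,e=tri([('side',(264.8,82.3)),('top',(284.6,156.7))]);print('b near',b1,e)
b2,e=tri([('side',(319.1,78.8)),('top',(269.7,88.9))]);print('b far',b2,e)
print('yaw grip',np.degrees(np.arctan2(*(g2-g1)[1::-1])),'bar',np.degrees(np.arctan2(*(b2-b1)[1::-1])))
# ball: crops
f=2.2
ball,e=tri([('side',(190+97/f,65+284/f)),('top',(200+(492-396)/f,75+314/f))]);print('ball',ball,e)
piv=ray('top',(200+(678-396)/f,75+282/f));o,d=piv;print('pivot-ish z70',o+d*(0.07-o[2])/d[2])
for nm,p in {'BR':(655-396,100),'FR':(686-396,255),'FL?':(455-396,297)}.items():
    o,d=ray('top',(200+p[0]/f,75+p[1]/f));print(nm,o+d*(0.085-o[2])/d[2])
E
```

```text
grip [ 0.49746054 -0.08187847  0.07649309] [0.0008928297893579504, 0.0008928297893578892]
near [ 0.47186173 -0.08615594  0.07667854] [0.00029435909542963463, 0.0002943590954296799]
far [ 0.52420179 -0.0774154   0.07620102] [0.0013394936557610969, 0.0013394936557611459]
bar [ 0.654233   -0.05660717  0.31208518] [0.0012453683654450817, 0.0012453683654449017]
b near [ 0.60133658 -0.06547678  0.31227365] [0.0005094836519012422, 0.0005094836519013445]
b far [ 0.71161025 -0.04651984  0.3124841 ] [0.0012119731088023015, 0.0012119731088023108]
yaw grip 9.480644162768403 bar 9.754268354222503
ball [0.54655224 0.00110552 0.07913517] [0.001169007012164209, 0.0011690070121640576]
pivot-ish z70 [ 0.57356601 -0.17158838  0.07      ]
BR [ 0.74730045 -0.15672478  0.085     ]
FR [ 0.59587372 -0.17753851  0.085     ]
FL? [0.56063584 0.03443188 0.085     ]
```

```bash
cat >> h.py <<'E'
from scipy.spatial.transform import Rotation as Rn
psi=np.radians(9.6); ex=np.array([np.cos(psi),np.sin(psi),0]);ey=np.array([-np.sin(psi),np.cos(psi),0]);ez=np.array([0,0,1.])
def tool(roll=0,lean=0):
    # roll: follows rod (y->z) deg; lean: body towards robot deg
    R=np.column_stack([-ex,ey,-ez])
    Rr=Rn.from_rotvec(ex*np.radians(roll)); Rl=Rn.from_rotvec(-ey*np.radians(lean))
    return (Rr*Rl).as_matrix()@R
def plan(rows,start=None):
    s=arm.sense(); p0=s['tool_pos'];R0=Rn.from_quat(s['orientation']).as_matrix()
    if start is not None: p0,R0=start
    for gp,R in rows:
        tcp=np.asarray(gp)+R[:,2]*arm.hold_point_z
        d=R0.T@(tcp-p0);a=np.degrees(Rn.from_matrix(R0.T@R).as_rotvec())
        print('d',np.round(d,4),'a',np.round(a,1),'tcp',np.round(tcp,3))
P=np.array([.4975,-.0819,.07])-.0998*ey   # pivot shifted to grip plane
def grip(th,dx=-.012): return P+.1*(np.cos(th)*ey+np.sin(th)*ez)+dx*ex
E
python3 - <<'E'
from h import *
print(arm.hold_point_z, grip(.065))
R=tool(0,10);print(R, 'check lean: tool z should have +x:',R[:,2])
plan([([.42,.36,.33],tool(0,0)),(grip(.065)+[-.0,0,.15],R)])
E
```

```text
0.0188 [ 0.48566991 -0.08391224  0.07649542]
[[-9.71016542e-01 -1.66768747e-01  1.71216415e-01]
 [-1.64235155e-01  9.85996037e-01  2.89590890e-02]
 [-1.73648178e-01 -2.70412965e-18 -9.84807753e-01]] check lean: tool z should have +x: [ 0.17121642  0.02895909 -0.98480775]
d [-0.2888 -0.228  -0.0976] a [ -0.   -0.  -27.5] tcp [0.42  0.36  0.311]
d [-0.4908 -0.6286  0.006 ] a [ -2.4  -9.8 -27.4] tcp [ 0.489 -0.083  0.208]
```

move_arm:
  series:
    - {"jaw": 1, "dx": -0.289, "dy": -0.228, "dz": -0.098, "az": -27}
    - {"jaw": 1, "dx": -0.289, "dy": -0.228, "dz": -0.098, "az": -27}
    - {"jaw": 1, "dx": -0.289, "dy": -0.228, "dz": -0.098, "az": -27}
    - {"jaw": 1, "dx": -0.289, "dy": -0.228, "dz": -0.098, "az": -27}
    - {"jaw": 1, "dx": -0.289, "dy": -0.228, "dz": -0.098, "az": -27}
    - {"jaw": 1, "dx": -0.289, "dy": -0.228, "dz": -0.098, "az": -27}
    - {"jaw": 1, "dx": -0.289, "dy": -0.228, "dz": -0.098, "az": -27}
    - {"jaw": 1, "dx": -0.289, "dy": -0.228, "dz": -0.098, "az": -27}
    - {"jaw": 1, "dx": -0.289, "dy": -0.228, "dz": -0.098, "az": -27}
    - {"jaw": 1, "dx": -0.289, "dy": -0.228, "dz": -0.098, "az": -27}

```text
invalid input
```

```bash
python3 - <<'E'
from h import *
s=arm.sense();print(s['t'],s['tool_pos'],s['joint_positions'])
plan([(grip(.065)+[-.0,0,.15],tool(0,10))])
E
```

```text
0.15 [0.21531502 0.66575246 0.21345988] [ 1.22470111e+00  3.79259795e-01  1.73464429e+00 -2.82007535e-05
  1.02848727e+00 -3.32782840e-02]
d [-0.4908 -0.6286  0.006 ] a [ -2.4  -9.8 -27.4] tcp [ 0.489 -0.083  0.208]
```

move_arm:
  series:
    - {"jaw": 1, "dx": -0.04, "dy": -0.03, "dz": -0.02, "ax": 0, "ay": 0, "az": -5}

```text
t: 0.23
tool_pos: [0.2352, 0.6359, 0.2266]
orientation: [0.112, 0.994, -0.001, -0.001]
ft_force: [0.7, -0.2, 0.3]
opening: 1.002
```

All seven keys are required in each row.

move_arm:
  series:
    - {"jaw": 1, "dx": -0.25, "dy": -0.198, "dz": -0.078, "ax": 0, "ay": 0, "az": -22}
    - {"jaw": 1, "dx": -0.25, "dy": -0.198, "dz": -0.078, "ax": 0, "ay": 0, "az": -22}
    - {"jaw": 1, "dx": -0.25, "dy": -0.198, "dz": -0.078, "ax": 0, "ay": 0, "az": -22}
    - {"jaw": 1, "dx": -0.25, "dy": -0.198, "dz": -0.078, "ax": 0, "ay": 0, "az": -22}
    - {"jaw": 1, "dx": -0.25, "dy": -0.198, "dz": -0.078, "ax": 0, "ay": 0, "az": -22}
    - {"jaw": 1, "dx": -0.25, "dy": -0.198, "dz": -0.078, "ax": 0, "ay": 0, "az": -22}
    - {"jaw": 1, "dx": -0.25, "dy": -0.198, "dz": -0.078, "ax": 0, "ay": 0, "az": -22}
    - {"jaw": 1, "dx": -0.25, "dy": -0.198, "dz": -0.078, "ax": 0, "ay": 0, "az": -22}
    - {"jaw": 1, "dx": -0.25, "dy": -0.198, "dz": -0.078, "ax": 0, "ay": 0, "az": -22}
    - {"jaw": 1, "dx": -0.25, "dy": -0.198, "dz": -0.078, "ax": 0, "ay": 0, "az": -22}

```text
t: 1.07
tool_pos: [0.4381, 0.3844, 0.3078]
orientation: [-0.078, 0.997, 0.0, 0.0]
ft_force: [0.1, -0.2, 0.6]
opening: 0.999
```

```bash
python3 - <<'E'
from h import *
s=arm.sense();print(s['t'],s['tool_pos'],s['joint_positions'])
plan([(grip(.065)+[-.0,0,.15],tool(0,10))])
E
```

```text
1.0667 [0.43813807 0.38438893 0.30783865] [ 6.80142504e-01  9.24140005e-02  1.90945404e+00  3.76515560e-05
  1.13896604e+00 -1.04625621e+00]
d [ 0.0224 -0.47    0.0997] a [ -0.  -10.   -0.7] tcp [ 0.489 -0.083  0.208]
```

move_arm:
  series:
    - {"jaw": 1, "dx": 0.022, "dy": -0.47, "dz": 0.07, "ax": 0, "ay": -10, "az": -0.7}
    - {"jaw": 1, "dx": 0.022, "dy": -0.47, "dz": 0.07, "ax": 0, "ay": -10, "az": -0.7}
    - {"jaw": 1, "dx": 0.022, "dy": -0.47, "dz": 0.07, "ax": 0, "ay": -10, "az": -0.7}
    - {"jaw": 1, "dx": 0.022, "dy": -0.47, "dz": 0.07, "ax": 0, "ay": -10, "az": -0.7}
    - {"jaw": 1, "dx": 0.022, "dy": -0.47, "dz": 0.07, "ax": 0, "ay": -10, "az": -0.7}
    - {"jaw": 1, "dx": 0.022, "dy": -0.47, "dz": 0.07, "ax": 0, "ay": -10, "az": -0.7}
    - {"jaw": 1, "dx": 0.022, "dy": -0.47, "dz": 0.07, "ax": 0, "ay": -10, "az": -0.7}
    - {"jaw": 1, "dx": 0.022, "dy": -0.47, "dz": 0.07, "ax": 0, "ay": -10, "az": -0.7}
    - {"jaw": 1, "dx": 0.022, "dy": -0.47, "dz": 0.07, "ax": 0, "ay": -10, "az": -0.7}
    - {"jaw": 1, "dx": 0.022, "dy": -0.47, "dz": 0.07, "ax": 0, "ay": -10, "az": -0.7}

```text
t: 1.9
tool_pos: [0.4827, -0.0249, 0.2456]
orientation: [-0.086, 0.993, 0.007, 0.087]
ft_force: [1.0, -0.5, 0.4]
opening: 1.0
```

move_arm:
  series:
    - {"jaw": 1, "dx": 0, "dy": -0.04, "dz": 0, "ax": 0, "ay": 0, "az": 0}

```text
t: 1.98
tool_pos: [0.4888, -0.0644, 0.2447]
orientation: [-0.085, 0.993, 0.007, 0.086]
ft_force: [1.2, 1.3, -0.0]
opening: 1.001
```

```bash
python3 - <<'E'
from h import *
s=arm.sense();print(s['t'],s['tool_pos'],s['joint_positions'])
cv2.imwrite('pics/w1.png',arm.camera('wrist'));cv2.imwrite('pics/s1.png',arm.camera('side'))
print(proj('wrist',grip(.065)),proj('wrist',[.4975,-.0819,.0765]))
plan([(grip(.065)+[-.0,0,.03],tool(0,10)),(grip(.065),tool(0,10))])
E
```

```text
1.9833 [ 0.48876584 -0.06438388  0.24473782] [-0.21351407 -0.07216063  2.20729574  0.0861892   0.84764474 -2.00788025]
[232.68225736 144.24683803] [232.93781364 155.8051656 ]
d [ 0.0313 -0.0159  0.1546] a [-0.1 -0.  -0. ] tcp [ 0.489 -0.083  0.088]
d [ 0.0365 -0.0158  0.1842] a [-0.1 -0.  -0. ] tcp [ 0.489 -0.083  0.058]
```

View pics/w1.png

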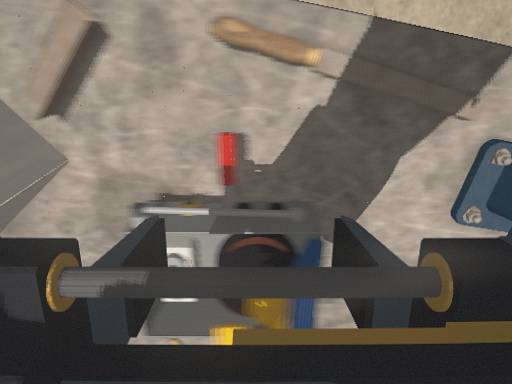

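View pics/s1.png

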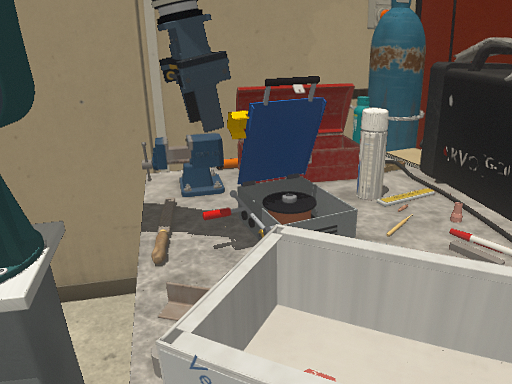

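move_arm:
  series:
    - {"jaw": 1, "dx": 0.01, "dy": -0.018, "dz": 0.03, "ax": 0, "ay": 0, "az": 0}
    - {"jaw": 1, "dx": 0.02, "dy": -0.018, "dz": 0.065, "ax": 0, "ay": 0, "az": 0}
    - {"jaw": 1, "dx": 0.028, "dy": -0.018, "dz": 0.1, "ax": 0, "ay": 0, "az": 0}
    - {"jaw": 1, "dx": 0.031, "dy": -0.018, "dz": 0.13, "ax": 0, "ay": 0, "az": 0}
    - {"jaw": 1, "dx": 0.031, "dy": -0.018, "dz": 0.14, "ax": 0, "ay": 0, "az": 0}
    - {"jaw": 1, "dx": 0.031, "dy": -0.018, "dz": 0.14, "ax": 0, "ay": 0, "az": 0}

```text
t: 2.58
tool_pos: [0.4856, -0.0809, 0.1007]
orientation: [-0.085, 0.993, 0.008, 0.085]
ft_force: [-0.6, 0.2, 0.3]
opening: 1.0
```

```bash
python3 - <<'E'
from h import *
s=arm.sense();print(s['t'],s['tool_pos'],s['ft_force'])
cv2.imwrite('pics/w2.png',arm.camera('wrist'));cv2.imwrite('pics/s2.png',arm.camera('side'))
print(proj('wrist',grip(.065)),proj('wrist',[.4975,-.0819,.0765]))
plan([(grip(.065),tool(0,10))])
E
```

```text
2.5833 [ 0.48563401 -0.08091351  0.10072416] [-0.57429678  0.23102319  0.33286122]
[245.36878961 217.25317166] [245.38609352 233.95141216]
d [ 0.0069 -0.0018  0.0453] a [-0.   0.   0.2] tcp [ 0.489 -0.083  0.058]
```

View pics/w2.png

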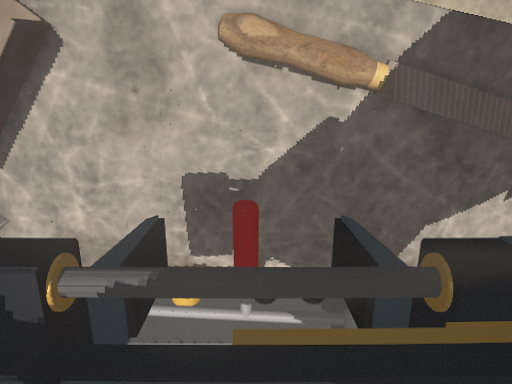

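View pics/s2.png

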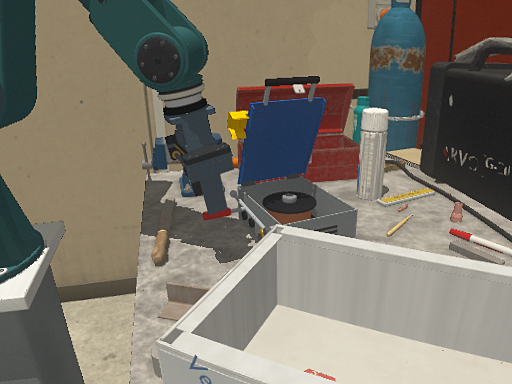

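The wrist view shows the grip centred between the fingers at about column 246, and the body is clear of the socket. I'll go down and close.

move_arm:
  series:
    - {"jaw": 1, "dx": 0.004, "dy": -0.002, "dz": 0.025, "ax": 0, "ay": 0, "az": 0}
    - {"jaw": 1, "dx": 0.007, "dy": -0.002, "dz": 0.045, "ax": 0, "ay": 0, "az": 0}
    - {"jaw": 1, "dx": 0.007, "dy": -0.002, "dz": 0.045, "ax": 0, "ay": 0, "az": 0}
    - {"jaw": -1, "dx": 0.007, "dy": -0.002, "dz": 0.045, "ax": 0, "ay": 0, "az": 0}
    - {"jaw": -1, "dx": 0.007, "dy": -0.002, "dz": 0.045, "ax": 0, "ay": 0, "az": 0}
    - {"jaw": -1, "dx": 0.007, "dy": -0.002, "dz": 0.045, "ax": 0, "ay": 0, "az": 0}
    - {"jaw": -1, "dx": 0.007, "dy": -0.002, "dz": 0.045, "ax": 0, "ay": 0, "az": 0}
    - {"jaw": -1, "dx": 0.007, "dy": -0.002, "dz": 0.045, "ax": 0, "ay": 0, "az": 0}
    - {"jaw": -1, "dx": 0.007, "dy": -0.002, "dz": 0.045, "ax": 0, "ay": 0, "az": 0}
    - {"jaw": -1, "dx": 0.007, "dy": -0.002, "dz": 0.045, "ax": 0, "ay": 0, "az": 0}

```text
t: 3.52
tool_pos: [0.4882, -0.0843, 0.0577]
orientation: [-0.085, 0.993, 0.007, 0.087]
ft_force: [0.1, 0.5, 0.3]
opening: 0.525
```

```bash
python3 - <<'E'
from h import *
s=arm.sense();print(s['t'],s['tool_pos'],s['ft_force'],s['opening'])
cv2.imwrite('pics/w3.png',arm.camera('wrist'))
plan([(grip(t),tool(np.interp(t,[.065,1.01],[0,27]),10)) for t in np.linspace(.065,1.01,11)[1:]])
E
```

```text
3.5167 [ 0.48815497 -0.08429181  0.0576622 ] [0.14369724 0.46998217 0.3019226 ] 0.5245631172866938
d [-0.0026  0.0005 -0.0095] a [-2.7  0.   0.7] tcp [ 0.489 -0.084  0.067]
d [-0.0042 -0.0005 -0.0187] a [-5.4  0.   1.1] tcp [ 0.489 -0.085  0.077]
d [-0.0058 -0.0025 -0.0277] a [-8.  -0.   1.6] tcp [ 0.489 -0.087  0.086]
d [-0.0074 -0.0053 -0.0364] a [-10.7  -0.    2.1] tcp [ 0.49  -0.089  0.095]
d [-0.0088 -0.0089 -0.0448] a [-13.3  -0.    2.5] tcp [ 0.49  -0.093  0.103]
d [-0.0102 -0.0133 -0.0528] a [-16.  -0.   3.] tcp [ 0.491 -0.097  0.111]
d [-0.0115 -0.0184 -0.0603] a [-18.6  -0.    3.5] tcp [ 0.492 -0.102  0.119]
d [-0.0127 -0.0242 -0.0672] a [-21.3  -0.    3.9] tcp [ 0.493 -0.108  0.126]
d [-0.0138 -0.0306 -0.0736] a [-24.   -0.    4.4] tcp [ 0.494 -0.114  0.132]
d [-0.0148 -0.0375 -0.0792] a [-26.6  -0.    4.9] tcp [ 0.495 -0.121  0.138]
```

View pics/w3.png

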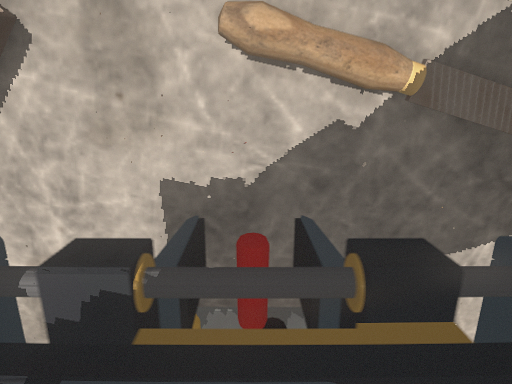

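move_arm:
  series:
    - {"jaw": -1, "dx": 0, "dy": 0, "dz": 0, "ax": 0, "ay": 0, "az": 0}
    - {"jaw": -1, "dx": 0, "dy": 0, "dz": 0, "ax": 0, "ay": 0, "az": 0}
    - {"jaw": -1, "dx": 0, "dy": 0, "dz": 0, "ax": 0, "ay": 0, "az": 0}
    - {"jaw": -1, "dx": 0, "dy": 0, "dz": 0, "ax": 0, "ay": 0, "az": 0}
    - {"jaw": -1, "dx": 0, "dy": 0, "dz": 0, "ax": 0, "ay": 0, "az": 0}
    - {"jaw": -1, "dx": 0, "dy": 0, "dz": 0, "ax": 0, "ay": 0, "az": 0}
    - {"jaw": -1, "dx": 0, "dy": 0, "dz": 0, "ax": 0, "ay": 0, "az": 0}

```text
t: 4.15
tool_pos: [0.4875, -0.0831, 0.0571]
orientation: [-0.085, 0.993, 0.008, 0.086]
ft_force: [2.9, 17.3, 0.0]
opening: 0.173
```

```bash
python3 - <<'E'
from h import *
s=arm.sense();print(s['t'],s['tool_pos'],s['ft_force'],s['opening'])
plan([(grip(t),tool(np.interp(t,[.065,1.01],[0,27]),10)) for t in [.065,.3,.55,.8,1.01]])
E
```

```text
4.15 [ 0.48748783 -0.08310488  0.05709052] [ 2.90244415 17.31397227  0.04253092] 0.17337259618366785
d [-0.0015 -0.0005 -0.0006] a [ 0.1 -0.1  0.2] tcp [ 0.489 -0.083  0.058]
d [-0.0055 -0.0026 -0.0235] a [-6.5 -0.1  1.3] tcp [ 0.489 -0.085  0.081]
d [-0.0094 -0.0106 -0.0463] a [-13.6  -0.1   2.6] tcp [ 0.491 -0.093  0.104]
d [-0.0129 -0.0239 -0.0662] a [-20.6  -0.1   3.8] tcp [ 0.493 -0.107  0.124]
d [-0.0152 -0.0386 -0.0797] a [-26.5  -0.1   4.8] tcp [ 0.495 -0.121  0.138]
```

move_arm:
  series:
    - {"jaw": -1, "dx": -0.003, "dy": 0.001, "dz": -0.0125, "ax": -3.2, "ay": 0, "az": 0.6}
    - {"jaw": -1, "dx": -0.005, "dy": -0.0015, "dz": -0.0235, "ax": -6.5, "ay": 0, "az": 1.3}
    - {"jaw": -1, "dx": -0.0075, "dy": -0.0045, "dz": -0.035, "ax": -10, "ay": 0, "az": 1.9}
    - {"jaw": -1, "dx": -0.0095, "dy": -0.0095, "dz": -0.046, "ax": -13.6, "ay": 0, "az": 2.6}
    - {"jaw": -1, "dx": -0.0095, "dy": -0.0095, "dz": -0.046, "ax": -13.6, "ay": 0, "az": 2.6}

```text
t: 4.57
tool_pos: [0.4895, -0.0935, 0.1049]
orientation: [-0.072, 0.986, 0.13, 0.074]
ft_force: [-6.3, 13.1, 9.8]
opening: 0.165
```

```bash
python3 - <<'E'
from h import *
s=arm.sense();print(s['t'],s['tool_pos'],s['ft_force'],s['opening'])
cv2.imwrite('pics/s4.png',arm.camera('side'));cv2.imwrite('pics/t4.png',arm.camera('top'))
gp=s['tool_pos']-Rn.from_quat(s['orientation']).as_matrix()[:,2]*.0188
v=gp-P;print('theta',np.arctan2(v[2],v@ey),np.hypot(v[2],v@ey))
plan([(grip(t),tool(np.interp(t,[.065,1.01],[0,27]),10)) for t in [.55,.7,.8,.9,1.01,1.04]])
E
```

```text
4.5667 [ 0.48949505 -0.0934593   0.10489203] [-6.25737028 13.09636816  9.75858998] 0.16528306511570698
theta 0.5552284613864897 0.10026272300292165
d [-0.001  -0.0006 -0.0002] a [ 0.1 -0.2 -0.1] tcp [ 0.491 -0.093  0.104]
d [-0.0034 -0.0048 -0.0139] a [-4.1 -0.2  0.6] tcp [ 0.492 -0.101  0.117]
d [-0.0049 -0.0087 -0.0226] a [-6.9 -0.2  1.1] tcp [ 0.493 -0.107  0.124]
d [-0.0063 -0.0135 -0.0309] a [-9.7 -0.1  1.6] tcp [ 0.494 -0.113  0.131]
d [-0.0078 -0.0197 -0.0393] a [-12.8  -0.1   2.2] tcp [ 0.495 -0.121  0.138]
d [-0.0082 -0.0218 -0.0414] a [-12.8  -0.1   2.2] tcp [ 0.496 -0.124  0.14 ]
```

View pics/s4.png

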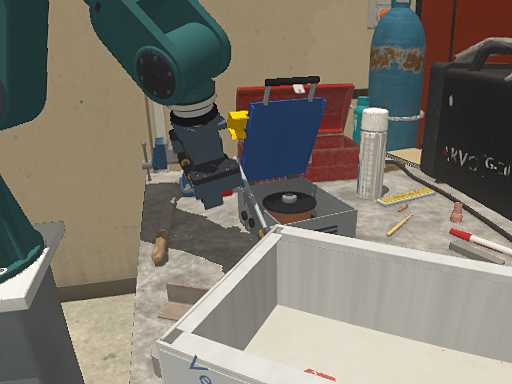

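View pics/t4.png

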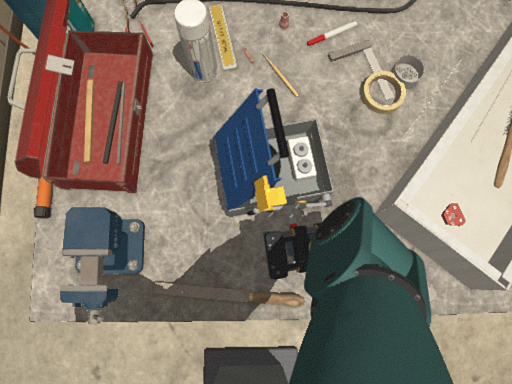

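The rod is rising with the grip held, and the socket is clear of the gripper, so I'll carry on.

move_arm:
  series:
    - {"jaw": -1, "dx": -0.002, "dy": -0.0025, "dz": -0.009, "ax": -2.5, "ay": 0, "az": 0.4}
    - {"jaw": -1, "dx": -0.004, "dy": -0.005, "dz": -0.016, "ax": -5, "ay": 0, "az": 0.8}
    - {"jaw": -1, "dx": -0.005, "dy": -0.0085, "dz": -0.0226, "ax": -7, "ay": 0, "az": 1.1}
    - {"jaw": -1, "dx": -0.006, "dy": -0.0115, "dz": -0.028, "ax": -8.7, "ay": 0, "az": 1.4}
    - {"jaw": -1, "dx": -0.0065, "dy": -0.015, "dz": -0.033, "ax": -10.4, "ay": 0, "az": 1.7}
    - {"jaw": -1, "dx": -0.007, "dy": -0.0175, "dz": -0.0365, "ax": -11.7, "ay": 0, "az": 2}
    - {"jaw": -1, "dx": -0.007, "dy": -0.0175, "dz": -0.0365, "ax": -11.7, "ay": 0, "az": 2}

```text
t: 5.25
tool_pos: [0.4938, -0.1175, 0.1362]
orientation: [-0.062, 0.969, 0.231, 0.064]
ft_force: [-14.1, 9.7, 15.3]
opening: 0.168
```

```bash
python3 - <<'E'
from h import *
s=arm.sense();print(s['t'],s['tool_pos'],s['ft_force'],s['opening'])
gp=s['tool_pos']-Rn.from_quat(s['orientation']).as_matrix()[:,2]*.0188
v=gp-P;print('theta',np.arctan2(v[2],v@ey),np.hypot(v[2],v@ey))
plan([(grip(t),tool(np.interp(t,[.065,1.01],[0,27]),10)) for t in [.9,.95,1.01,1.04,1.07]])
E
```

```text
5.25 [ 0.49381406 -0.11748898  0.13623469] [-14.13474284   9.74210247  15.29641892] 0.16803193083548457
theta 0.9668356722900264 0.10069212093487016
d [0.0002 0.0018 0.0063] a [ 2.2 -0.2 -0.4] tcp [ 0.494 -0.113  0.131]
d [-0.0005 -0.      0.0019] a [ 0.8 -0.2 -0.1] tcp [ 0.495 -0.117  0.135]
d [-0.0014 -0.0025 -0.0032] a [-0.9 -0.2  0.2] tcp [ 0.495 -0.121  0.138]
d [-0.0018 -0.0041 -0.0057] a [-0.9 -0.2  0.2] tcp [ 0.496 -0.124  0.14 ]
d [-0.0022 -0.0058 -0.0081] a [-0.9 -0.2  0.2] tcp [ 0.496 -0.126  0.141]
```

move_arm:
  series:
    - {"jaw": -1, "dx": 0, "dy": -0.001, "dz": -0.002, "ax": -0.5, "ay": 0, "az": 0}
    - {"jaw": -1, "dx": 0, "dy": -0.002, "dz": -0.0035, "ax": -0.9, "ay": 0, "az": 0}
    - {"jaw": -1, "dx": 0, "dy": -0.0025, "dz": -0.004, "ax": -0.9, "ay": 0, "az": 0}
    - {"jaw": -1, "dx": 0, "dy": -0.0025, "dz": -0.004, "ax": -0.9, "ay": 0, "az": 0}

```text
t: 5.58
tool_pos: [0.4943, -0.1209, 0.1389]
orientation: [-0.063, 0.967, 0.238, 0.064]
ft_force: [-9.4, 11.6, 13.9]
opening: 0.167
```

```bash
cat > th.py <<'E'
from h import *
s=arm.sense();print(s['t'],s['tool_pos'],s['ft_force'],s['opening'])
gp=s['tool_pos']-Rn.from_quat(s['orientation']).as_matrix()[:,2]*.0188
v=gp-P;print('theta',np.arctan2(v[2],v@ey),np.hypot(v[2],v@ey))
E
python3 th.py
```

```text
5.5833 [ 0.49433477 -0.12089623  0.1388909 ] [-9.35496785 11.58634722 13.93969866] 0.16744505882125074
theta 1.0112173801930768 0.10078466854411777
```

move_arm:
  series:
    - {"jaw": -1, "dx": 0, "dy": 0, "dz": -0.0015, "ax": 0, "ay": 0, "az": 0}
    - {"jaw": -1, "dx": 0, "dy": -0.0006, "dz": -0.003, "ax": 0, "ay": 0, "az": 0}
    - {"jaw": -1, "dx": 0, "dy": -0.0012, "dz": -0.004, "ax": 0, "ay": 0, "az": 0}
    - {"jaw": -1, "dx": 0, "dy": -0.0012, "dz": -0.004, "ax": 0, "ay": 0, "az": 0}

```text
t: 5.92
tool_pos: [0.4938, -0.1221, 0.1401]
orientation: [-0.062, 0.967, 0.238, 0.064]
ft_force: [12.4, 31.4, -19.3]
opening: 0.166
```

```bash
python3 th.py
```

```text
5.9167 [ 0.49384056 -0.12205412  0.1401097 ] [ 12.41173922  31.39838413 -19.29034409] 0.16592529445931192
theta 1.0266246068170495 0.10124309357948844
```

At the stop: about 37 N back against the push, and the joint reads 1.02. Releasing and backing off along the grip's axis.

move_arm:
  series:
    - {"jaw": 0.3, "dx": 0, "dy": 0, "dz": 0, "ax": 0, "ay": 0, "az": 0}
    - {"jaw": 0.3, "dx": 0, "dy": 0, "dz": 0, "ax": 0, "ay": 0, "az": 0}
    - {"jaw": 0.3, "dx": 0, "dy": 0, "dz": 0, "ax": 0, "ay": 0, "az": 0}
    - {"jaw": 0.3, "dx": 0, "dy": 0, "dz": 0, "ax": 0, "ay": 0, "az": 0}
    - {"jaw": 0.3, "dx": 0, "dy": 0, "dz": 0, "ax": 0, "ay": 0, "az": 0}
    - {"jaw": 0.3, "dx": 0.015, "dy": 0, "dz": -0.0025, "ax": 0, "ay": 0, "az": 0}
    - {"jaw": 0.3, "dx": 0.035, "dy": 0, "dz": -0.006, "ax": 0, "ay": 0, "az": 0}
    - {"jaw": 0.3, "dx": 0.055, "dy": 0, "dz": -0.01, "ax": 0, "ay": 0, "az": 0}
    - {"jaw": 0.3, "dx": 0.07, "dy": 0, "dz": -0.012, "ax": 0, "ay": 0, "az": 0}
    - {"jaw": 0.3, "dx": 0.07, "dy": 0, "dz": -0.012, "ax": 0, "ay": 0, "az": 0}

```text
t: 6.75
tool_pos: [0.4229, -0.1375, 0.141]
orientation: [-0.062, 0.968, 0.235, 0.065]
ft_force: [-0.0, -0.2, -0.3]
opening: 0.651
```

```bash
python3 - <<'E'
from h import *
s=arm.sense();print(s['t'],s['tool_pos'],s['ft_force'],s['opening'],s['joint_positions'])
for n in ['side','top','wrist']: cv2.imwrite(f'pics/{n}5.png',arm.camera(n))
a=cv2.imread('pics/side5.png');b=cv2.imread('pics/top5.png')
cv2.imwrite('pics/c5.png',np.hstack([cv2.resize(a[65:265,150:330],None,fx=2.2,fy=2.2),cv2.resize(b[75:275,200:380],None,fx=2.2,fy=2.2)]))
E
```

```text
6.75 [ 0.42290108 -0.137488    0.14104268] [-0.04958408 -0.20490422 -0.34187052] 0.6508352958738909 [-0.63273479  0.19567999  2.22412801  0.53419834  1.01041917 -2.68622843]
```

View pics/c5.png

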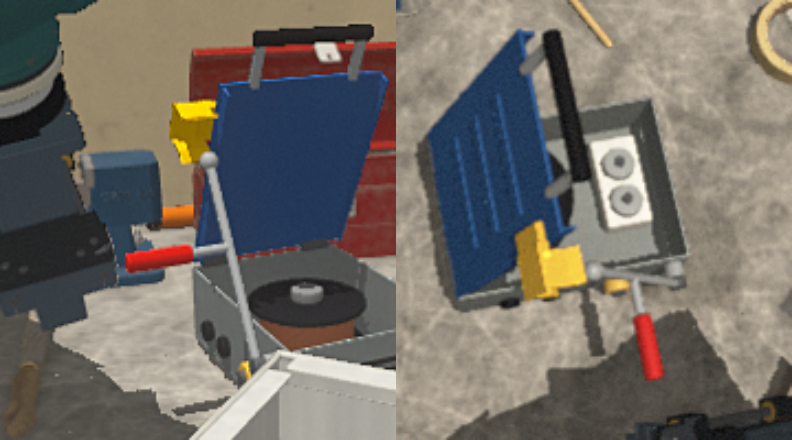

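View pics/wrist5.png

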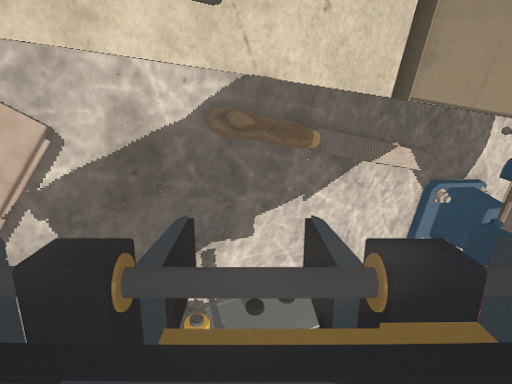

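```bash
python3 - <<'E'
from h import *
a=cv2.imread('pics/side5.png');b=cv2.imread('pics/top5.png')
ms=ends(mask(a,'red',(198,172,240,192)));mt=ends(mask(b,'red',(300,215,325,255)));print(ms,mt)
g,e=tri([('side',ms[0]),('top',mt[0])]);print('grip',g,e,'pred',grip(1.01,0))
bs=ends(mask(a,'blk',(262,70,327,95)));bt=ends(mask(b,'blk',(262,85,292,160)))
B,e=tri([('side',bs[0]),('top',bt[0])]);print('bar',B,e)
ball,e=tri([('side',(245,137.7)),('top',(290.5,198.6))]);print('ball',ball,e)
C=P+.06*ex; v=ball-C; print('case frame ball rel pivot',v@ex,v@ey,v[2],'th',np.arctan2(v[2],v@ey))
v=g-P;print('grip th',np.arctan2(v[2],v@ey))
# hinge from design: bar relative to hinge
phi=np.arcsin((B[2]-.09)/.245);H=B+.245*np.cos(phi)*ey;H[2]=.09;print('phi',phi,'H',H,'pivot-hinge dy',(H-P)@ey,'dx',(H-P)@ex)
Hd=H.copy(); Hd+=ey*(.199-(H-P)@ey)
print('phi if hinge by geometry',np.arctan2(B[2]-.09,(Hd-B)@ey),np.hypot(B[2]-.09,(Hd-B)@ey))
print('Hd',Hd)
plan([([.45,-.12,.43],tool(5,0)),(B+[0,0,.12],tool(5,0))])
E
```

```text
(array([221.48015873, 182.03571429]), array([236.95667111, 179.71148308]), array([206.73715677, 184.24978839]), 252, np.float64(30.558391025908023)) (array([314.39148936, 232.73617021]), array([311.38592238, 217.92170386]), array([317.23452904, 246.74953808]), 235, np.float64(29.415135996370402))
grip [ 0.50513633 -0.12800435  0.15441248] [0.0008375128795841632, 0.0008375128795839662] pred [ 0.50527375 -0.12786115  0.15468318]
bar [ 0.65424231 -0.0563609   0.31228596] [0.0008888832409231266, 0.0008888832409230578]
ball [ 0.55751903 -0.08109992  0.21759835] [0.0017931447750862415, 0.0017931447750863102]
case frame ball rel pivot -0.0006880414573629389 0.09057957753759921 0.14759834907255953 th 1.0203716780414005
grip th 1.0095606156234875
phi 1.1367930567615665 H [0.63706112 0.0452204  0.09      ] pivot-hinge dy 0.20186577660205965 dx 0.15880641936672904
phi if hinge by geometry 1.1474577202027767 0.24380878759032792
Hd [0.63753904 0.04239475 0.09      ]
d [-0.0675  0.134  -0.2262] a [21.5  9.9 -1.7] tcp [ 0.45  -0.118  0.411]
d [-0.2744  0.1601 -0.1787] a [21.5  9.9 -1.7] tcp [ 0.654 -0.055  0.414]
```

move_arm:
  series:
    - {"jaw": 1, "dx": 0.0, "dy": 0.02, "dz": -0.036, "ax": 3, "ay": 1.5, "az": 0}
    - {"jaw": 1, "dx": -0.02, "dy": 0.04, "dz": -0.07, "ax": 6, "ay": 3, "az": 0}
    - {"jaw": 1, "dx": -0.0675, "dy": 0.134, "dz": -0.226, "ax": 21.5, "ay": 9.9, "az": -1.7}
    - {"jaw": 1, "dx": -0.0675, "dy": 0.134, "dz": -0.226, "ax": 21.5, "ay": 9.9, "az": -1.7}
    - {"jaw": 1, "dx": -0.0675, "dy": 0.134, "dz": -0.226, "ax": 21.5, "ay": 9.9, "az": -1.7}
    - {"jaw": 1, "dx": -0.0675, "dy": 0.134, "dz": -0.226, "ax": 21.5, "ay": 9.9, "az": -1.7}
    - {"jaw": 1, "dx": -0.0675, "dy": 0.134, "dz": -0.226, "ax": 21.5, "ay": 9.9, "az": -1.7}
    - {"jaw": 1, "dx": -0.0675, "dy": 0.134, "dz": -0.226, "ax": 21.5, "ay": 9.9, "az": -1.7}
    - {"jaw": 1, "dx": -0.0675, "dy": 0.134, "dz": -0.226, "ax": 21.5, "ay": 9.9, "az": -1.7}

```text
t: 7.65
tool_pos: [0.4506, -0.1177, 0.4121]
orientation: [-0.084, 0.996, 0.043, -0.002]
ft_force: [0.0, 0.4, -0.0]
opening: 1.003
```

```bash
python3 - <<'E'
from h import *
s=arm.sense();print(s['t'],s['tool_pos'],s['joint_positions'])
B=np.array([.6542,-.0564,.3123])
plan([(B+[0,0,.12],tool(5,0))])
E
```

```text
7.65 [ 0.450552   -0.11770931  0.41210203] [-0.34951505 -0.18943663  1.99229361  0.07736968  1.37980179 -2.10543098]
d [-0.2111  0.0279  0.0015] a [-0.1  0.1  0.1] tcp [ 0.654 -0.055  0.414]
```

move_arm:
  series:
    - {"jaw": 1, "dx": -0.211, "dy": 0.028, "dz": 0, "ax": 0, "ay": 0, "az": 0}
    - {"jaw": 1, "dx": -0.211, "dy": 0.028, "dz": 0, "ax": 0, "ay": 0, "az": 0}
    - {"jaw": 1, "dx": -0.211, "dy": 0.028, "dz": 0, "ax": 0, "ay": 0, "az": 0}
    - {"jaw": 1, "dx": -0.211, "dy": 0.028, "dz": 0, "ax": 0, "ay": 0, "az": 0}
    - {"jaw": 1, "dx": -0.211, "dy": 0.028, "dz": 0, "ax": 0, "ay": 0, "az": 0}
    - {"jaw": 1, "dx": -0.211, "dy": 0.028, "dz": 0, "ax": 0, "ay": 0, "az": 0}
    - {"jaw": 1, "dx": -0.211, "dy": 0.028, "dz": 0, "ax": 0, "ay": 0, "az": 0}
    - {"jaw": 1, "dx": -0.211, "dy": 0.028, "dz": 0, "ax": 0, "ay": 0, "az": 0}

```text
t: 8.32
tool_pos: [0.6523, -0.0553, 0.4113]
orientation: [-0.084, 0.996, 0.044, -0.005]
ft_force: [-0.6, 0.6, -0.3]
opening: 0.999
```

```bash
python3 - <<'E'
from h import *
s=arm.sense();print(s['t'],s['tool_pos'],s['joint_positions'])
cv2.imwrite('pics/w6.png',arm.camera('wrist'))
B=np.array([.6542,-.0564,.3123])
print(proj('wrist',B),proj('wrist',B-.055*ex))
plan([(B+[0,0,.04],tool(5,0)),(B,tool(5,0))])
E
```

```text
8.3167 [ 0.65233425 -0.05527358  0.41128893] [-0.15410108  0.15384405  1.65630395  0.08455835  1.36273112 -1.91152379]
[236.6622591  199.61539702] [236.04399656 132.61915149]
d [-0.0022 -0.0065  0.0782] a [ 0.  -0.1 -0. ] tcp [ 0.654 -0.055  0.334]
d [-0.0023 -0.01    0.118 ] a [ 0.  -0.1 -0. ] tcp [ 0.654 -0.055  0.294]
```

View pics/w6.png

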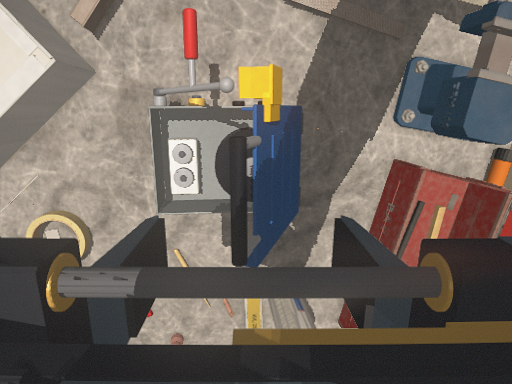

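The bar runs from (238,135) to (238,265) in the wrist view, as predicted. I'll go down and close on it.

move_arm:
  series:
    - {"jaw": 1, "dx": -0.001, "dy": -0.003, "dz": 0.035, "ax": 0, "ay": 0, "az": 0}
    - {"jaw": 1, "dx": -0.002, "dy": -0.006, "dz": 0.07, "ax": 0, "ay": 0, "az": 0}
    - {"jaw": 1, "dx": -0.002, "dy": -0.009, "dz": 0.1, "ax": 0, "ay": 0, "az": 0}
    - {"jaw": 1, "dx": -0.002, "dy": -0.01, "dz": 0.117, "ax": 0, "ay": 0, "az": 0}
    - {"jaw": 1, "dx": -0.002, "dy": -0.01, "dz": 0.117, "ax": 0, "ay": 0, "az": 0}

```text
t: 8.78
tool_pos: [0.6518, -0.055, 0.2919]
orientation: [-0.083, 0.996, 0.044, -0.006]
ft_force: [-0.8, 0.5, -0.4]
opening: 0.995
```

```bash
python3 - <<'E'
from h import *
s=arm.sense();print(s['t'],s['tool_pos'],s['ft_force'])
B=np.array([.6542,-.0564,.3123])
cv2.imwrite('pics/w7.png',arm.camera('wrist'))
plan([(B,tool(5,0))])
E
```

```text
8.7833 [ 0.65178962 -0.05503574  0.29187607] [-0.81579918  0.54702275 -0.42399687]
d [-0.0009  0.0001  0.0011] a [ 0.  -0.2 -0.1] tcp [ 0.654 -0.055  0.294]
```

View pics/w7.png

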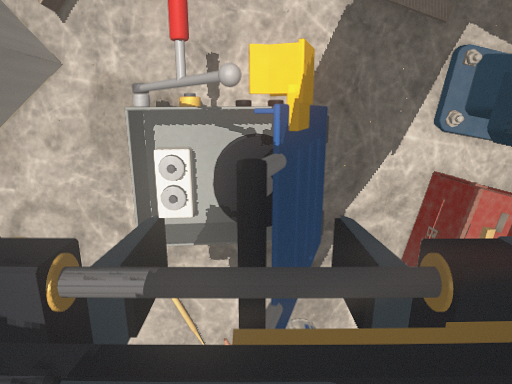

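move_arm:
  series:
    - {"jaw": -1, "dx": 0, "dy": 0, "dz": 0, "ax": 0, "ay": 0, "az": 0}
    - {"jaw": -1, "dx": 0, "dy": 0, "dz": 0, "ax": 0, "ay": 0, "az": 0}
    - {"jaw": -1, "dx": 0, "dy": 0, "dz": 0, "ax": 0, "ay": 0, "az": 0}
    - {"jaw": -1, "dx": 0, "dy": 0, "dz": 0, "ax": 0, "ay": 0, "az": 0}
    - {"jaw": -1, "dx": 0, "dy": 0, "dz": 0, "ax": 0, "ay": 0, "az": 0}
    - {"jaw": -1, "dx": 0, "dy": 0, "dz": 0, "ax": 0, "ay": 0, "az": 0}
    - {"jaw": -1, "dx": 0, "dy": 0, "dz": 0, "ax": 0, "ay": 0, "az": 0}
    - {"jaw": -1, "dx": 0, "dy": 0, "dz": 0, "ax": 0, "ay": 0, "az": 0}
    - {"jaw": -1, "dx": 0, "dy": 0, "dz": 0, "ax": 0, "ay": 0, "az": 0}
    - {"jaw": -1, "dx": 0, "dy": 0, "dz": 0, "ax": 0, "ay": 0, "az": 0}

```text
t: 9.67
tool_pos: [0.6549, -0.0547, 0.2958]
orientation: [-0.084, 0.996, 0.043, -0.004]
ft_force: [1.6, -0.6, 0.3]
opening: 0.299
```

move_arm:
  series:
    - {"jaw": -1, "dx": 0, "dy": 0, "dz": 0, "ax": 0, "ay": 0, "az": 0}
    - {"jaw": -1, "dx": 0, "dy": 0, "dz": 0, "ax": 0, "ay": 0, "az": 0}
    - {"jaw": -1, "dx": 0, "dy": 0, "dz": 0, "ax": 0, "ay": 0, "az": 0}
    - {"jaw": -1, "dx": 0, "dy": 0, "dz": 0, "ax": 0, "ay": 0, "az": 0}
    - {"jaw": -1, "dx": 0, "dy": 0, "dz": 0, "ax": 0, "ay": 0, "az": 0}
    - {"jaw": -1, "dx": 0, "dy": 0, "dz": 0, "ax": 0, "ay": 0, "az": 0}

```text
t: 10.17
tool_pos: [0.6548, -0.0547, 0.2958]
orientation: [-0.084, 0.996, 0.044, -0.004]
ft_force: [-0.5, 1.6, -1.7]
opening: 0.149
```

```bash
cat > hood.py <<'E'
from h import *
import sys
H=np.array([.6373,.0438,.09])
s=arm.sense();print(s['t'],s['tool_pos'],s['ft_force'],s['opening'])
R=Rn.from_quat(s['orientation']).as_matrix()
gp=s['tool_pos']-R[:,2]*.0188
v=gp-H;phi=np.arctan2(v[2],-(v@ey));r=np.hypot(v[2],v@ey)
out=-np.cos(phi)*ey+np.sin(phi)*ez;tn=-(np.sin(phi)*ey+np.cos(phi)*ez)
f=s['ft_force'];print('phi',phi,'r',r,'roll',np.degrees(np.arctan2(R[:,2]@ey,-R[2,2])),'F rad',f@out,'F closing-dir',f@tn,'Fx',f@ex)
x0=v@ex
def bar(p): return H+x0*ex+r*(-np.cos(p)*ey+np.sin(p)*ez)
if len(sys.argv)>1: plan([(bar(p),tool(5+np.degrees(1.142-p),0)) for p in map(float,sys.argv[1:])])
E
python3 hood.py 1.1 1.06 1.02 .98 .95 .92 .89 .87
```

```text
10.1667 [ 0.65482456 -0.05468549  0.29575065] [-0.49813303  1.6352428  -1.72169126] 0.14858132203016206
phi 1.1455239351993698 r 0.24642931549944905 roll 5.005194373516554 F rad -2.267809931589628 F closing-dir -0.8340828038365445 Fx -0.2184498027890067
d [-0.     -0.0097  0.0039] a [-2.4 -0.   0. ] tcp [ 0.656 -0.064  0.291]
d [-0.     -0.018   0.0078] a [-4.7 -0.   0. ] tcp [ 0.658 -0.072  0.286]
d [ 0.     -0.0262  0.0119] a [-7. -0.  0.] tcp [ 0.659 -0.079  0.282]
d [ 0.     -0.0342  0.0164] a [-9.3 -0.   0. ] tcp [ 0.66  -0.087  0.276]
d [ 0.   -0.04  0.02] a [-11.  -0.   0.] tcp [ 0.661 -0.092  0.272]
d [ 0.     -0.0458  0.0237] a [-12.7  -0.    0. ] tcp [ 0.662 -0.098  0.268]
d [ 0.     -0.0514  0.0276] a [-14.4  -0.    0. ] tcp [ 0.663 -0.103  0.264]
d [ 0.     -0.0551  0.0303] a [-15.6  -0.    0. ] tcp [ 0.664 -0.106  0.261]
```

move_arm:
  series:
    - {"jaw": -1, "dx": 0, "dy": -0.005, "dz": 0.002, "ax": -1.2, "ay": 0, "az": 0}
    - {"jaw": -1, "dx": 0, "dy": -0.0097, "dz": 0.0039, "ax": -2.4, "ay": 0, "az": 0}
    - {"jaw": -1, "dx": 0, "dy": -0.014, "dz": 0.0058, "ax": -3.6, "ay": 0, "az": 0}
    - {"jaw": -1, "dx": 0, "dy": -0.018, "dz": 0.0078, "ax": -4.7, "ay": 0, "az": 0}
    - {"jaw": -1, "dx": 0, "dy": -0.022, "dz": 0.0098, "ax": -5.8, "ay": 0, "az": 0}
    - {"jaw": -1, "dx": 0, "dy": -0.0262, "dz": 0.0119, "ax": -7, "ay": 0, "az": 0}
    - {"jaw": -1, "dx": 0, "dy": -0.0262, "dz": 0.0119, "ax": -7, "ay": 0, "az": 0}

```text
t: 10.75
tool_pos: [0.6593, -0.0807, 0.2807]
orientation: [-0.083, 0.991, 0.105, -0.009]
ft_force: [5.1, 0.8, -8.1]
opening: 0.145
```

```bash
python3 hood.py  .98 .95 .92 .89 .87; python3 - <<'E'
from h import *
cv2.imwrite('pics/s8.png',cv2.resize(arm.camera('side')[65:265,150:370],None,fx=3,fy=3))
E
```

```text
10.75 [ 0.65927835 -0.08068493  0.28067484] [ 5.10274909  0.8208559  -8.08957708] 0.144563129413122
phi 1.0132405045224475 r 0.24636744313284456 roll 12.126900246346906 F rad -6.84239697682092 F closing-dir 4.315621974755169 Fx 5.16818348693753
d [-0.     -0.0069  0.0029] a [-2.2  0.  -0.1] tcp [ 0.66  -0.087  0.276]
d [-0.     -0.0132  0.0057] a [-3.9  0.  -0.1] tcp [ 0.661 -0.092  0.272]
d [-0.     -0.0194  0.0087] a [-5.6  0.  -0.1] tcp [ 0.662 -0.098  0.268]
d [-0.     -0.0255  0.0119] a [-7.3  0.  -0.1] tcp [ 0.663 -0.103  0.264]
d [-0.     -0.0295  0.0141] a [-8.5  0.  -0.1] tcp [ 0.664 -0.106  0.261]
```

View pics/s8.png

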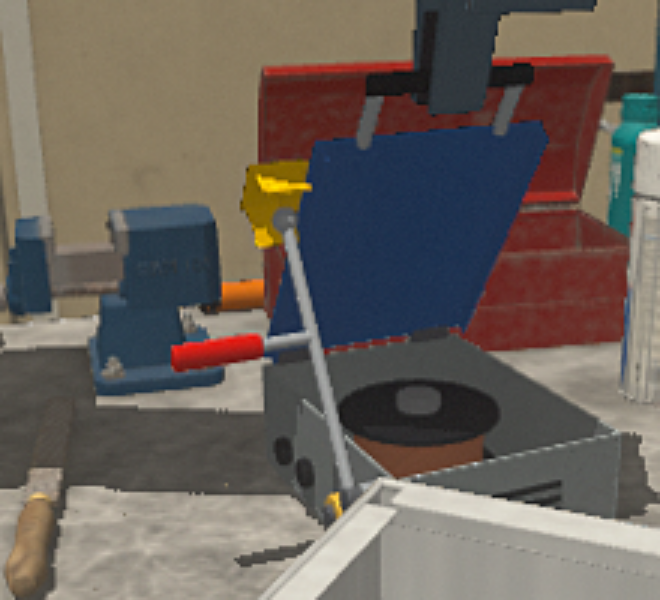

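The ball is entering the socket's mouth at about (285,217) in the enlarged view. Going on, more slowly.

move_arm:
  series:
    - {"jaw": -1, "dx": 0, "dy": -0.0035, "dz": 0.0014, "ax": -1.1, "ay": 0, "az": 0}
    - {"jaw": -1, "dx": 0, "dy": -0.0069, "dz": 0.0029, "ax": -2.2, "ay": 0, "az": 0}
    - {"jaw": -1, "dx": 0, "dy": -0.01, "dz": 0.0043, "ax": -3, "ay": 0, "az": 0}
    - {"jaw": -1, "dx": 0, "dy": -0.0132, "dz": 0.0057, "ax": -3.9, "ay": 0, "az": 0}
    - {"jaw": -1, "dx": 0, "dy": -0.0163, "dz": 0.0072, "ax": -4.8, "ay": 0, "az": 0}
    - {"jaw": -1, "dx": 0, "dy": -0.0194, "dz": 0.0087, "ax": -5.6, "ay": 0, "az": 0}
    - {"jaw": -1, "dx": 0, "dy": -0.0194, "dz": 0.0087, "ax": -5.6, "ay": 0, "az": 0}

```text
t: 11.38
tool_pos: [0.6621, -0.0973, 0.2683]
orientation: [-0.082, 0.985, 0.153, -0.013]
ft_force: [6.0, 1.3, -8.9]
opening: 0.143
```

```bash
python3 hood.py .9 .89 .88 .87 .86; python3 - <<'E'
from h import *
cv2.imwrite('pics/s9.png',cv2.resize(arm.camera('side')[65:265,150:370],None,fx=3,fy=3))
E
```

```text
11.3833 [ 0.66214755 -0.09728103  0.26825822] [ 5.96635089  1.29857489 -8.91826996] 0.1430292431937617
phi 0.9213155237316035 r 0.24631863215565594 roll 17.70611102868519 F rad -7.275086951855099 F closing-dir 5.166245810790762 Fx 6.099360042305205
d [ 0.     -0.0045  0.0018] a [-1.2  0.  -0. ] tcp [ 0.663 -0.101  0.265]
d [ 0.     -0.0067  0.0027] a [-1.7  0.  -0. ] tcp [ 0.663 -0.103  0.264]
d [-0.     -0.0088  0.0036] a [-2.3  0.  -0. ] tcp [ 0.663 -0.104  0.262]
d [-0.     -0.0109  0.0045] a [-2.9  0.  -0. ] tcp [ 0.664 -0.106  0.261]
d [-0.     -0.0129  0.0054] a [-3.5  0.  -0. ] tcp [ 0.664 -0.108  0.259]
```

View pics/s9.png

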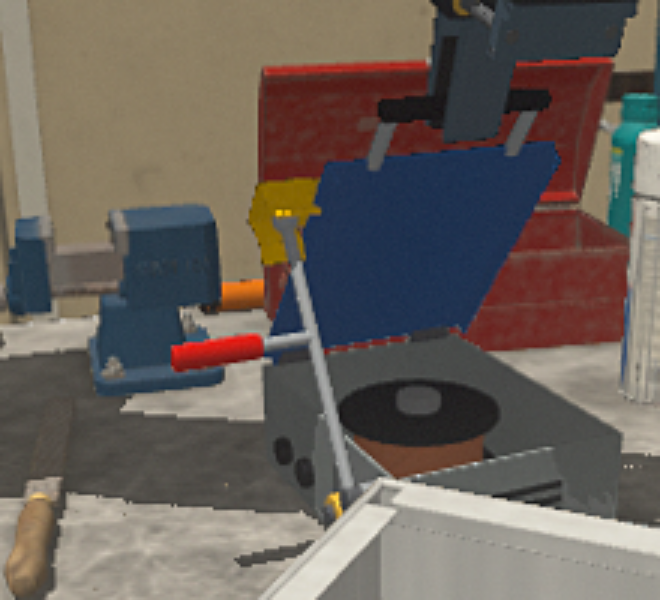

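move_arm:
  series:
    - {"jaw": -1, "dx": 0, "dy": -0.0022, "dz": 0.0009, "ax": -0.6, "ay": 0, "az": 0}
    - {"jaw": -1, "dx": 0, "dy": -0.0045, "dz": 0.0018, "ax": -1.2, "ay": 0, "az": 0}
    - {"jaw": -1, "dx": 0, "dy": -0.0067, "dz": 0.0027, "ax": -1.7, "ay": 0, "az": 0}
    - {"jaw": -1, "dx": 0, "dy": -0.0088, "dz": 0.0036, "ax": -2.3, "ay": 0, "az": 0}
    - {"jaw": -1, "dx": 0, "dy": -0.0088, "dz": 0.0036, "ax": -2.3, "ay": 0, "az": 0}

```text
t: 11.85
tool_pos: [0.6633, -0.1041, 0.2624]
orientation: [-0.082, 0.981, 0.173, -0.014]
ft_force: [6.5, 4.3, -6.7]
opening: 0.145
```

```bash
python3 hood.py .88 .875 .87 .865 .86
```

```text
11.85 [ 0.66332644 -0.10407834  0.26241423] [ 6.47191882  4.29863021 -6.65294958] 0.14460990925291894
phi 0.8817259998741677 r 0.2462680297069577 roll 20.01387451980716 F rad -7.143626110729103 F closing-dir 1.7917517202515565 Fx 7.098163480347202
d [ 0.     -0.0004  0.0001] a [ 0.  0. -0.] tcp [ 0.663 -0.104  0.262]
d [ 0.     -0.0015  0.0006] a [-0.3  0.  -0. ] tcp [ 0.664 -0.105  0.261]
d [ 0.     -0.0025  0.001 ] a [-0.6  0.  -0. ] tcp [ 0.664 -0.106  0.261]
d [ 0.     -0.0036  0.0014] a [-0.9  0.  -0. ] tcp [ 0.664 -0.107  0.26 ]
d [ 0.     -0.0046  0.0018] a [-1.1  0.  -0. ] tcp [ 0.664 -0.108  0.259]
```

move_arm:
  series:
    - {"jaw": -1, "dx": 0, "dy": -0.0012, "dz": 0.0005, "ax": -0.3, "ay": 0, "az": 0}
    - {"jaw": -1, "dx": 0, "dy": -0.0025, "dz": 0.001, "ax": -0.6, "ay": 0, "az": 0}
    - {"jaw": -1, "dx": 0, "dy": -0.0025, "dz": 0.001, "ax": -0.6, "ay": 0, "az": 0}

```text
t: 12.1
tool_pos: [0.6635, -0.1047, 0.2618]
orientation: [-0.082, 0.98, 0.179, -0.015]
ft_force: [-1.3, 12.4, 4.5]
opening: 0.148
```

```bash
python3 hood.py .88 .87 .86; python3 - <<'E'
from h import *
cv2.imwrite('pics/s10.png',cv2.resize(arm.camera('side')[85:185,195:305],None,fx=6,fy=6,interpolation=2))
E
```

```text
12.1 [ 0.66348566 -0.10470314  0.26177281] [-1.25011492 12.44971366  4.53031551] 0.14806283941117296
phi 0.8771403611859214 r 0.24626221385010383 roll 20.74104669842376 F rad -4.498158886544776 F closing-dir -12.495471053036582 Fx 0.8436147909783687
d [-0.      0.0004 -0.0002] a [ 0.7 -0.   0. ] tcp [ 0.663 -0.104  0.262]
d [-0.     -0.0017  0.0006] a [ 0.2 -0.   0. ] tcp [ 0.664 -0.106  0.261]
d [-0.     -0.0038  0.0014] a [-0.4 -0.   0. ] tcp [ 0.664 -0.108  0.259]
```

View pics/s10.png

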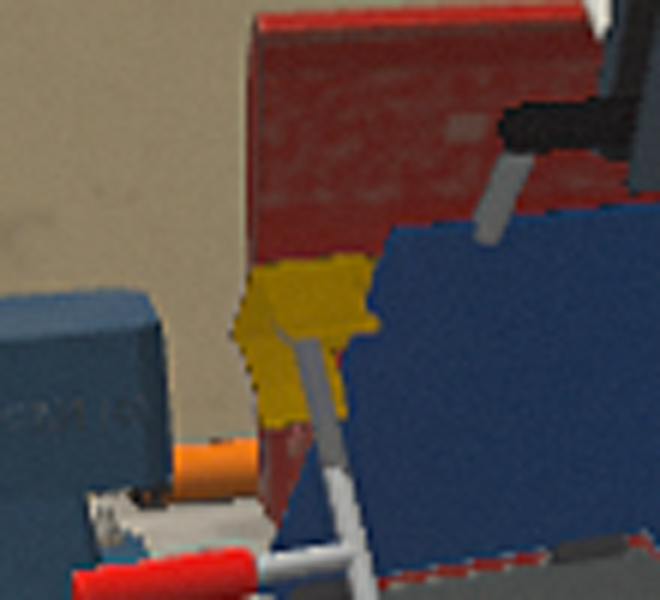

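The ball is inside the socket, and the hood has bottomed with 12 N back on the tool. Releasing.

move_arm:
  series:
    - {"jaw": 0.6, "dx": 0, "dy": 0.001, "dz": 0, "ax": 0, "ay": 0, "az": 0}
    - {"jaw": 0.6, "dx": 0, "dy": 0.001, "dz": 0, "ax": 0, "ay": 0, "az": 0}
    - {"jaw": 0.6, "dx": 0, "dy": 0.001, "dz": 0, "ax": 0, "ay": 0, "az": 0}
    - {"jaw": 0.6, "dx": 0, "dy": 0.001, "dz": 0, "ax": 0, "ay": 0, "az": 0}
    - {"jaw": 0.6, "dx": 0, "dy": 0.001, "dz": 0, "ax": 0, "ay": 0, "az": 0}
    - {"jaw": 0.6, "dx": 0, "dy": 0.001, "dz": 0, "ax": 0, "ay": 0, "az": 0}
    - {"jaw": 0.6, "dx": 0, "dy": 0.001, "dz": 0, "ax": 0, "ay": 0, "az": 0}
    - {"jaw": 0.6, "dx": 0, "dy": 0.001, "dz": 0, "ax": 0, "ay": 0, "az": 0}

```text
t: 12.82
tool_pos: [0.6633, -0.1047, 0.2616]
orientation: [-0.082, 0.981, 0.177, -0.015]
ft_force: [0.1, 0.3, 0.7]
opening: 0.698
```

```bash
python3 hood.py; python3 - <<'E'
from h import *
w=arm.camera('wrist');s=cv2.resize(arm.camera('side')[65:265,150:370],None,fx=1.92,fy=1.92)
cv2.imwrite('pics/w11.png',np.hstack([cv2.resize(w,(380,384)),s[:384]]))
E
```

```text
12.8167 [ 0.66331078 -0.10467395  0.26164131] [0.11117731 0.34260422 0.67060004] 0.6975550835276325
phi 0.8772830660950103 r 0.2460981808941379 roll 20.500277668454267 F rad 0.3116065555901351 F closing-dir -0.6741930175607366 Fx 0.1667560662917173
```

View pics/w11.png

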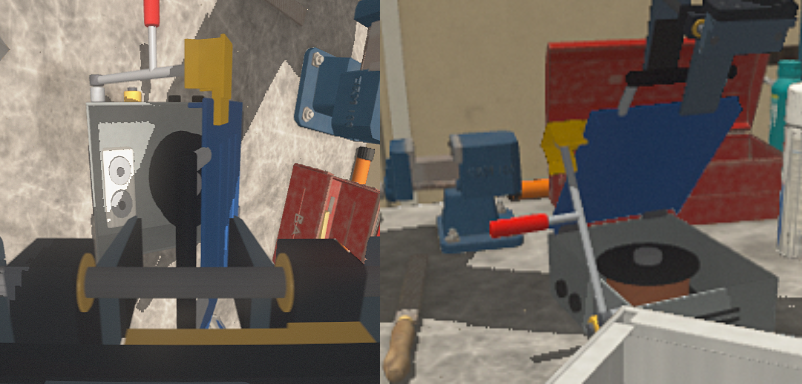

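The hood stays up with the jaws open and no force on the tool. Retreating straight back along the fingers.

move_arm:
  series:
    - {"jaw": 0.6, "dx": 0, "dy": 0, "dz": -0.02, "ax": 0, "ay": 0, "az": 0}
    - {"jaw": 0.6, "dx": 0, "dy": 0, "dz": -0.05, "ax": 0, "ay": 0, "az": 0}
    - {"jaw": 0.6, "dx": 0, "dy": 0, "dz": -0.09, "ax": 0, "ay": 0, "az": 0}
    - {"jaw": 0.6, "dx": 0, "dy": 0, "dz": -0.13, "ax": 0, "ay": 0, "az": 0}
    - {"jaw": 0.6, "dx": 0.04, "dy": 0, "dz": -0.14, "ax": 0, "ay": 0, "az": 0}
    - {"jaw": 0.6, "dx": 0.08, "dy": 0, "dz": -0.14, "ax": 0, "ay": 0, "az": 0}
    - {"jaw": 0.6, "dx": 0.12, "dy": 0, "dz": -0.14, "ax": 0, "ay": 0, "az": 0}
    - {"jaw": 0.6, "dx": 0.14, "dy": 0, "dz": -0.14, "ax": 0, "ay": 0, "az": 0}
    - {"jaw": 0.6, "dx": 0.14, "dy": 0, "dz": -0.14, "ax": 0, "ay": 0, "az": 0}
    - {"jaw": 0.6, "dx": 0.14, "dy": 0, "dz": -0.14, "ax": 0, "ay": 0, "az": 0}

```text
t: 13.75
tool_pos: [0.5331, -0.1766, 0.3933]
orientation: [-0.082, 0.981, 0.177, -0.014]
ft_force: [1.1, 0.0, 0.9]
opening: 0.799
```

```bash
cat > fin.py <<'E'
from h import *
import sys
s=arm.sense();print(s['t'],s['tool_pos'],s['ft_force'],np.abs(s['dq']).max())
H=np.array([.6373,.0438,.09])
a=arm.camera('side');b=arm.camera('top')
ba=ends(mask(a,'blk',(255,75,340,115)));print('bar side',ba)
ms=ends(mask(a,'red',(198,172,240,192)));print('grip side',ms[0],'was 221.5,182.0')
cv2.imwrite(f'pics/f{sys.argv[1]}.png',np.hstack([cv2.resize(a[65:265,170:350],None,fx=2.2,fy=2.2),cv2.resize(b[75:275,200:380],None,fx=2.2,fy=2.2)]))
E
python3 fin.py 1
```

```text
13.75 [ 0.53307376 -0.17658718  0.3933239 ] [1.07613559 0.03669758 0.8788226 ] 0.03324606851424343
bar side (array([305.5812357 , 103.78489703]), array([335.11624788, 101.50776832]), array([277.91656497, 105.91782371]), 437, np.float64(57.369437104146016))
grip side [221.29535865 182.27848101] was 221.5,182.0
```

View pics/f1.png

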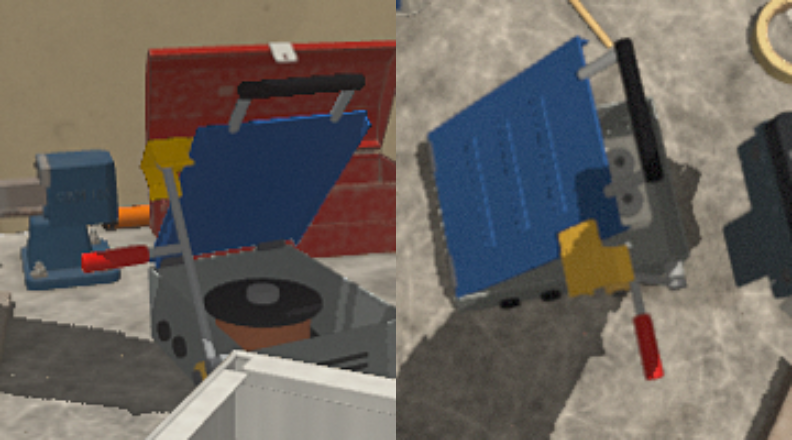

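Both views show the hood propped: the ball end is inside the yellow socket at about (168,165) in the side crop, and the gripper is clear. I'll wait a moment and check that nothing moves.

move_arm:
  series:
    - {"jaw": 0.6, "dx": 0, "dy": 0, "dz": 0, "ax": 0, "ay": 0, "az": 0}
    - {"jaw": 0.6, "dx": 0, "dy": 0, "dz": 0, "ax": 0, "ay": 0, "az": 0}
    - {"jaw": 0.6, "dx": 0, "dy": 0, "dz": 0, "ax": 0, "ay": 0, "az": 0}
    - {"jaw": 0.6, "dx": 0, "dy": 0, "dz": 0, "ax": 0, "ay": 0, "az": 0}
    - {"jaw": 0.6, "dx": 0, "dy": 0, "dz": 0, "ax": 0, "ay": 0, "az": 0}
    - {"jaw": 0.6, "dx": 0, "dy": 0, "dz": 0, "ax": 0, "ay": 0, "az": 0}
    - {"jaw": 0.6, "dx": 0, "dy": 0, "dz": 0, "ax": 0, "ay": 0, "az": 0}
    - {"jaw": 0.6, "dx": 0, "dy": 0, "dz": 0, "ax": 0, "ay": 0, "az": 0}
    - {"jaw": 0.6, "dx": 0, "dy": 0, "dz": 0, "ax": 0, "ay": 0, "az": 0}
    - {"jaw": 0.6, "dx": 0, "dy": 0, "dz": 0, "ax": 0, "ay": 0, "az": 0}

```text
t: 14.68
tool_pos: [0.5334, -0.1763, 0.3928]
orientation: [-0.082, 0.981, 0.177, -0.015]
ft_force: [-0.4, 0.0, -0.2]
opening: 0.799
```

```bash
python3 fin.py 2; python3 - <<'E'
from h import *
B,e=tri([('side',(305.6,103.8)),('top',(200+(639-396)/2.2,75+110/2.2))]);H=np.array([.6373,.0438,.09]);v=B-H
print('bar',B,e,'phi',np.arctan2(v[2],-(v@ey)))
E
```

```text
14.6833 [ 0.5334483  -0.17633753  0.39277449] [-0.38931331  0.02486404 -0.24577955] 0.0017983368498687017
bar side (array([305.58997722, 103.76765376]), array([335.11486838, 101.487182  ]), array([277.91543927, 105.90520617]), 439, np.float64(57.36979718348131))
grip side [221.46413502 182.25316456] was 221.5,182.0
bar [ 0.66321768 -0.11148379  0.27741198] [0.000358075467210177, 0.00035807546721015985] phi 0.8721196264672084
```

The hood reads 0.872 rad and the prop has not moved. Handing in.

```bash
python3 -c "
from rig import arm
print(arm.finish_job())"
```

```text
the job is handed in; nothing more can be done
None
```

The prop rod is up at its stop and carries the hood, with the ball in the yellow socket. I handed the job in at about 15 s of the 45 s allowed.

- **Prop:** I swung it up by the red grip until the stop pushed back with about 37 N, then released it. The cameras put it at about 1.01 rad from the grip. The ball alone gave 1.02, which is within my measuring error.
- **Hood:** I held the black bar all the way down until the hood rested on the rod. It pushed back with about 12 N, at about 0.88 rad by the arm. I then opened the jaws and backed away.
- **Last checks:** The hood is at about 0.872 rad with the bar at 277 mm, and the bar and the red grip did not move over roughly one second. The gripper was clear, with wrist force near zero. No check failed.

One early move call was refused as invalid because some keys were missing; it moved nothing.

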